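Bring the barrow wheel's valve to the top

TASK

The spoked barrow wheel on the sloping stand has to be pumped up: turn it with the fingertips, pushing spoke after spoke as far as it takes, until the valve stem sits at the very top of the wheel (twelve o'clock), and leave it standing still there. Push gently and only on the spokes: do not grip anything, keep off the tyre and the valve, and leave the jars, tools and other things lying about where they are.

Things in the scene. Friction and masses are not known exactly. Their poses are not given: they have to be found in the camera images.
- stand: Fixed stand, wooden base 260 x 360 x 18 mm. Origin on the table under the wheel's centre, which is 170 mm up; z up; own y is level, towards the wheel's high side. The wheel slopes 40 degrees to the table, its face looking up and towards the stand's -y. Behind the wheel a steel post follows the axle line (radius 13 mm) down to the base, with a thin brace; else free for 50 mm behind the spokes.
- wheel: Grey wheel; turns both ways without end, stays where left. Origin: hub centre in the spoke plane; z: along the axle out of the face; y: from hub to valve. Five round spokes 13 mm thick, 72 degrees apart, the valve midway between two. Windows between spokes run from the hub (radius 25 mm, 24 mm proud with its nut) to the rim (radius 103 mm). Friction 0.2 N m: about 3 N on a spoke at radius 70 mm.
- tyre: Black rubber tyre round the rim, fixed to the wheel: inner radius 114 mm, outer 167 mm, standing 26 mm in front of and behind the spoke plane. Origin and axes as the wheel's. Not to be touched.
- valve: Valve stem, black rubber 11 mm thick with a brass end, fixed to the wheel: from the rim (radius 105 mm) it points in towards the hub, to radius 70 mm, leaning out of the face to at most 23 mm in front of the spoke plane. Origin and axes as the wheel's (origin at the hub, own y towards the stem). Not to be touched.
- valve_foot (a point): The valve's foot at the rim, 105 mm from the wheel's centre, in the spoke plane.
- top (a point): Fixed point of the stand where the valve's foot belongs: the wheel's twelve o'clock, the highest point of the circle of radius 105 mm about the wheel's centre in the spoke plane.
- jar_big: Loose closed jar, 84 mm across, 105 mm high, standing beside the stand; origin under its centre. Leave alone.
- jar_small: Loose closed jar, 68 mm across, 85 mm high, standing beside the stand; origin under its centre. Leave alone.
- wrench: Loose wrench, 160 mm long, lying on the stand's base under the wheel's high side. Leave alone.
- screwdriver: Loose screwdriver, 200 mm long, lying on the table near the wheel's low side. Leave alone.
- hammer: Loose hammer, 280 mm long, lying on the table on the robot's right. Leave alone.
- cartridge: Loose sealant cartridge, 48 mm across, 225 mm high with its nozzle, standing on the table on the robot's left; origin under its centre. Leave alone.
- level: Loose aluminium bar level, 300 x 22 x 50 mm, standing on its edge on the table on the robot's left. Leave alone.

How it is judged (in metres and radians):
At the end, for the whole second after the job is handed in: The valve's foot is within 12.5 mm of the wheel's twelve o'clock point (about 7 degrees of turn either way), the wheel is at rest (under 0.05 rad/s), and every loose thing is within 20 mm of where it stood (distance between valve_foot and top below 0.0125 m and angular speed of wheel below 0.05 rad/s and distance of each of jar_big, jar_small, wrench, screwdriver, hammer, cartridge, level from where it was at the start of the episode below 0.02 m); the robot touches nothing.
It fails at once if the tyre is touched (more than 4 N) (contact force between any of the fingers, the arm and tyre above 4 N).
It fails at once if the valve stem is pushed (more than 4 N) (contact force between any of the fingers, the arm and valve above 4 N).
It fails at once if the wheel is gripped or struck (more than 60 N) (contact force between any of the fingers, the arm and wheel above 60 N).
It fails at once if a loose thing is lifted, carried or knocked away (more than 20 mm) (distance of any of jar_big, jar_small, wrench, screwdriver, hammer, cartridge, level from where it was at the start of the episode above 0.02 m).
It also fails if it takes over 61 s, if anything falls off the work surface, if the arm or the gripper's body presses on something with over 40 N, if the wrist force passes 120 N, or if a joint passes its speed limit or range.

ROBOT

A 6-joint arm with a two-finger parallel gripper is mounted at the origin on the work surface. World frame = base frame: x ahead of the robot, y to its left, z up, the work surface at z = 0. Lengths are in mm, angles in rad, forces in N, time in s.
With the tool pointing down it reaches from about 425 to 950 mm from the base axis. Payload 14.7 kg.
Tool frame: the origin (TCP) lies midway between the tips of the shut fingers; the grasp point (between the pads) lies 19 mm behind it (ctrl.hold_point_z is the distance from the TCP to the grasp point, in mm); z points along the fingers, y is the direction in which the jaws open and shut (so a half turn about z gives the same grasp; the last joint's range is limited). The gripper opens to 85 mm and grips with 20 to 120 N. Pads are 22 mm wide; open, the fingers measure 114 mm over their backs; the gripper's body (76 mm by 85 mm) begins 54 mm behind the grasp point. The pads swing forward as they close: fully open they stand 13 mm farther back than shut.
Start: joints at [1.299, 0.48, 1.596, -0, 1.065, -0.047], TCP at [144.868, 633.645, 231.297] pointing down, gripper open.
Joint ranges: [-2.75, 2.75], [-0.82, 2.05], [0.23, 2.67], [-1.56, 4.7], [0.09, 2.69], [-2.92, 2.92]. Speed limits (rad/s): [1.89, 1.89, 2.39, 3.01, 3.01, 3.01].

INTERFACE

Orientations are given as [roll, pitch, yaw] about the fixed x, y, z axes, in that order (R = Rz(yaw) Ry(pitch) Rx(roll)).
In Python, from station import ctrl gives the robot as it stands.
- The arm moves only by the tool play_rows, never from a script. Its argument "targets" is a list of rows, each a list of 6 numbers: the shift along the tool's x, y, z in mm, then the turn, a rotation vector about the tool's x, y, z in rad. In form: [[dx, dy, dz, rx, ry, rz], ...]. A call has 1 to 12 rows; each row shifts and turns the commanded pose from where the row before left it, along the tool's axes as they then stand; what a row does not reach is not made up. A row lasts 1/8 s, in which the tool goes at most 62.5 mm and 10.7 degrees, less where a joint would pass 70% of its speed; a pose out of reach is approached as far as the arm can. A call is refused whole if a number of a shift passes 62.5 or a number of a turn 0.188, either way. A call with a gripper value outside its range is refused whole. "claw" is the finger opening in mm, from 0 to 85.4, set as the call begins (left out, the last holds). The fingers move at their own pace and stop on an object; "newtons" is the grip in N (left out, the last holds). Time passes only in rows, so rows that do not move let the fingers close. It gives the time, the measured TCP pose, the force and the opening at its end, in the units of the state.
- ctrl.observe(): the state, without advancing time (a new reading comes with each control period).
- ctrl.capture(name): name is "scene" or "top" or "wrist"; returns (picture, depth): 480x640x3 uint8, blue, green, red; 480x640 float32, mm along the optical axis (not along the pixel's ray), 0 where there is no reading.
- ctrl.camera_params(name): a dict with "fx", "fy", "cx", "cy" (pixels), "R" (3x3) and "t" (3): a world point X has camera coordinates R X + t. Camera axes: x right, y down, z forward; pixel columns grow to the right and rows downward; lengths in mm; the calibration is good to about 2 mm. A picture is of the moment at which its call begins: read the wrist's pose just before it. camera_params takes no time and is no camera call; for the wrist camera it gives the pose at the moment of the call.
- ctrl.finish_job(): hands the job in, once; it reports no verdict.
The state is a dict: "time_s": time; "qpos": joint angles; "joint_vel": joint speeds; "effort": joint torques, N m; "tcp_pos": TCP position; "tool_rot": TCP orientation; "contact_force": force on the tool from outside, world axes, zero at the start; "moment": the same for the moment, N m; "grip_width": finger opening in mm.
Only numpy, scipy, OpenCV 4.12 (cv2) and the standard library are available. Lean on these libraries where they do the work, as an engineer would, in place of code of your own. Each camera call takes 0.05 s, during which the arm holds its last target.

## Working session

There is one attempt and no reset: what is moved stays moved. The work goes in short steps, Python scripts to look and compute and a tool call to move; the robot and the scene stay as the last step left them, time stands still between calls to the robot, and variables do not carry over. Pictures are saved under pics/ and viewed, and the job is handed in when it is done.

Besides the shell and the picture viewer there is one more tool, called after "Emit:" as a command line: name --pt "numbers of a row" for each row, then --argument value for the rest. play_rows: Moves the arm, as the interface text tells. Its arguments: {"type":"object","properties":{"targets":{"type":"array","items":{"type":"array","items":{"type":"number"}}},"claw":{"type":"number"},"newtons":{"type":"number"}},"required":["targets"]}

```bash
ls; mkdir -p pics; python3 - <<'E'
from station import ctrl
import cv2,numpy as np
print(ctrl.observe())
for n in ["scene","top","wrist"]:
    p,d=ctrl.capture(n); cv2.imwrite(f"pics/{n}0.png",p); np.save(f"pics/{n}0.npy",d); c=ctrl.camera_params(n); np.savez(f"pics/{n}0c.npz",**c); print(n,c)
E
```

```text
pics
{'time_s': 0.0, 'qpos': array([ 1.29935031e+00,  4.80828836e-01,  1.59686720e+00,  1.11894017e-05,
        1.06509760e+00, -4.65932984e-02]), 'joint_vel': array([ 2.74317684e-05,  1.69858845e-03,  2.81917287e-05, -4.05260497e-04,
       -2.50639642e-04,  6.56680759e-04]), 'effort': array([ 5.40862733e-03, -9.50674725e+01, -4.30191600e+01,  3.19733645e-04,
        1.22827091e-02, -7.26308690e-05]), 'tcp_pos': array([144.78792561, 633.25005753, 230.67682361]), 'tool_rot': array([-3.14039343e+00, -6.57094097e-05,  2.91673447e+00]), 'contact_force': array([ 0.18194564,  0.12920171, -0.64054148]), 'moment': array([-0.02467452, -0.00891887, -0.02622914]), 'grip_width': 85.17379819426796}
scene {'fx': 602.2545602187316, 'fy': 602.2545602187316, 'cx': 323.40884661323844, 'cy': 242.51117999874512, 'R': array([[-0.5553578 ,  0.83146355,  0.01568692],
       [ 0.68779247,  0.46983571, -0.55334973],
       [-0.4674604 , -0.29651774, -0.8328013 ]]), 't': array([ 350.38585719, -284.5687828 , 2076.30258157])}
top {'fx': 445.9947317460531, 'fy': 445.9947317460531, 'cx': 321.6961030486325, 'cy': 239.08857813070094, 'R': array([[ 0.02318523, -0.99969843, -0.00809256],
       [-0.98620883, -0.021544  , -0.16409756],
       [ 0.16387373,  0.0117856 , -0.98641092]]), 't': array([ -63.18629923,  597.9641928 , 1202.1810355 ])}
wrist {'fx': 330.51356914174954, 'fy': 330.51356914174954, 'cx': 315.24001558627725, 'cy': 234.91778793045052, 'R': array([[ 2.22624339e-01,  9.74904040e-01, -7.18875286e-04],
       [ 9.21356728e-01, -2.10155403e-01,  3.27011446e-01],
       [ 3.18653704e-01, -7.34630474e-02, -9.45020104e-01]]), 't': array([-648.80041239,  -43.7237982 ,  381.17663752])}
```

View pics/scene0.png

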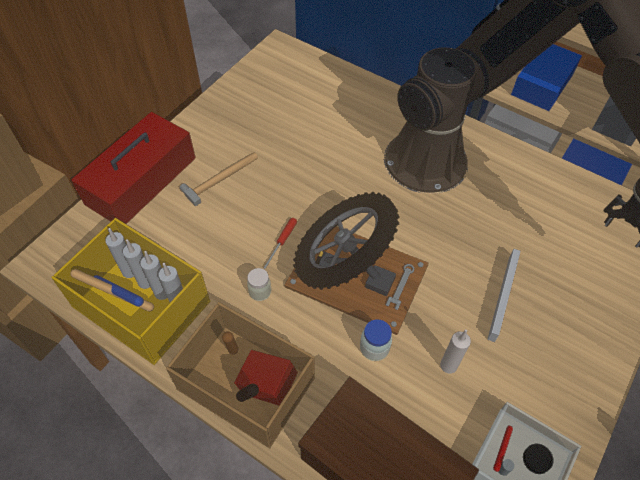

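View pics/top0.png

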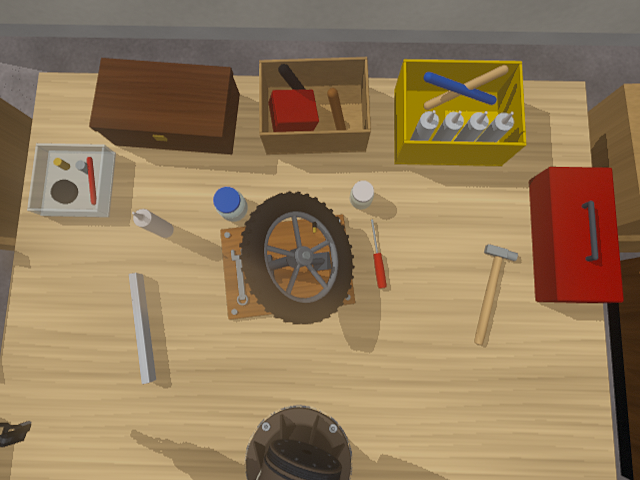

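View pics/wrist0.png

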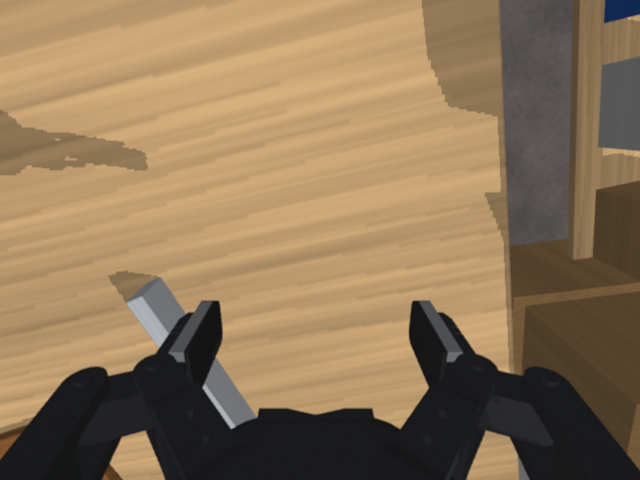

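```bash
python3 - <<'E'
import cv2
a=cv2.imread("pics/top0.png")[180:335,215:365];b=cv2.imread("pics/scene0.png")[180:335,280:435]
cv2.imwrite("pics/topz.png",cv2.resize(a,None,fx=3.8,fy=3.8,interpolation=2));cv2.imwrite("pics/scz.png",cv2.resize(b,None,fx=3.8,fy=3.8,interpolation=2))
E
```

```text
(no output)
```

View pics/topz.png

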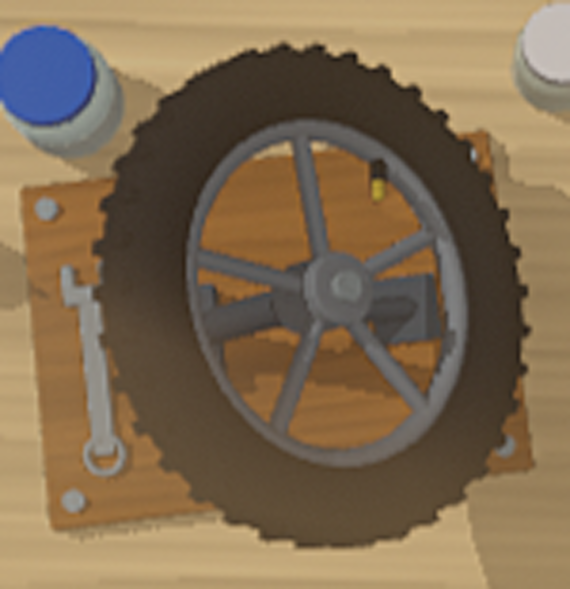

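View pics/scz.png

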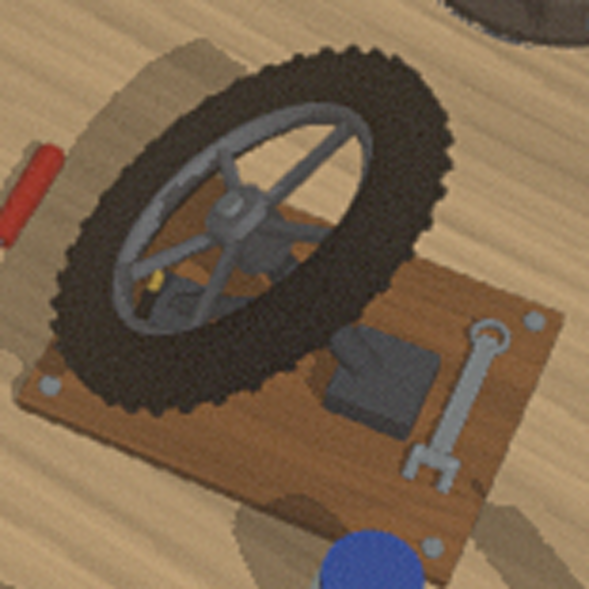

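```bash
cat > h.py <<'E'
import numpy as np,cv2
from scipy.spatial.transform import Rotation as Ro
def cam(n): return dict(np.load(n))
def ray(c,uv):
    d=np.array([(uv[0]-c['cx'])/c['fx'],(uv[1]-c['cy'])/c['fy'],1.]); R=c['R']
    return -R.T@c['t'], R.T@d
def onplane(c,uv,p0,n):
    o,d=ray(c,uv); return o+d*((p0-o)@n)/(d@n)
def proj(c,X):
    p=c['R']@X+c['t']; return np.array([c['fx']*p[0]/p[2]+c['cx'],c['fy']*p[1]/p[2]+c['cy']])
E
python3 - <<'E'
from h import *
t=cam("pics/top0c.npz");s=cam("pics/scene0c.npz")
tz=lambda p:(np.array(p)+.5)/3.8-.5+[215,180]
sz=lambda p:(np.array(p)+.5)/3.8-.5+[280,180]
z=np.array([0,0,1.])
print("top bolts");T=[onplane(t,tz(p),z*18,z) for p in [(46,209),(73,501),(505,447),(472,155)]]
for q in T: print(q.round(1))
print("scene bolts")
for p in [(49,386),(534,321),(433,548)]: print(onplane(s,sz(p),z*18,z).round(1))
# hub by triangulation (nut)
o1,d1=ray(t,tz((347,286)));o2,d2=ray(s,sz((232,207)))
A=np.stack([d1,-d2],1);k=np.linalg.lstsq(A,o2-o1,rcond=None)[0];print("nut",o1+d1*k[0],o2+d2*k[1])
o1,d1=ray(t,tz((377,190)));o2,d2=ray(s,sz((157,281)))
A=np.stack([d1,-d2],1);k=np.linalg.lstsq(A,o2-o1,rcond=None)[0];print("valve tip",o1+d1*k[0],o2+d2*k[1])
E
```

```text
top bolts
[611.5 225.   18. ]
[393.2 192.3  18. ]
[ 440.1 -125.9   18. ]
[660.3 -97.7  18. ]
scene bolts
[657.7 -92.3  18. ]
[392. 192.  18.]
[610.  225.2  18. ]
nut [536.16843263 -13.10816577 183.97653822] [534.53218838 -10.02098102 183.90939577]
valve tip [605.41927688 -30.25695637 157.46817069] [604.63265999 -28.74096505 157.36663695]
```

```bash
cat >> h.py <<'E'
ys=np.array([-.149,.9888,0]);ys/=np.linalg.norm(ys);xs=np.array([ys[1],-ys[0],0])
a=np.radians(40);n=-np.sin(a)*ys+np.array([0,0,np.cos(a)]);u=np.cos(a)*ys+np.array([0,0,np.sin(a)])
# wheel-fixed-plane frame: xs (level), u (up), n (normal); angle phi measured from u clockwise toward... phi=atan2(xs,u)
def cloud(c,d):
    v,uu=np.mgrid[:480,:640]; P=np.stack([(uu-c['cx'])/c['fx']*d,(v-c['cy'])/c['fy']*d,d],-1)
    return (P-c['t'])@c['R']
E
python3 - <<'E'
from h import *
for nm in ["top","scene"]:
    c=cam(f"pics/{nm}0c.npz");P=cloud(c,np.load(f"pics/{nm}0.npy"));im=cv2.imread(f"pics/{nm}0.png")
    C=np.array([533,3.5,170])
    for it in range(2):
        Q=(P-C)@np.stack([xs,u,n],1); r=np.hypot(Q[...,0],Q[...,1])
        m=(r>120)&(r<172)&(abs(Q[...,2])<45)&(P[...,2]>25)
        print(nm,m.sum(),"tyre face w pct",np.percentile(Q[m][:,2],[50,90,97]).round(1))
        m2=(r>32)&(r<92)&(abs(Q[...,2])<12)
        x,y=Q[m2][:,0],Q[m2][:,1];w=Q[m2][:,2]
        A=np.c_[x,y,np.ones(len(x))];print("spoke plane fit",np.linalg.lstsq(A,w,rcond=None)[0])
        ph=np.degrees(np.arctan2(x,y))%360
        h=np.histogram(ph,72,(0,360))[0];print(h)
        # circle fit rim: m3
        mm=(r>95)&(r<112)&(abs(Q[...,2])<14);X=Q[mm];B=np.c_[2*X[:,:2],np.ones(len(X))];sol=np.linalg.lstsq(B,(X[:,:2]**2).sum(1),rcond=None)[0];print("rim ctr",sol[:2])
        break
E
```

```text
top 5973 tyre face w pct [24.8 29.1 30.3]
spoke plane fit [ 5.98729074e-05 -1.78868153e-03  7.17391597e+00]
[ 6 38 48 22  2  0  0  0  0  0  0  0  0  0  0 17 65 32  3  1  0  0  0  1
  0  0  0  0  0  0 17 35 23  4  0  0  0  0  0  0  0  0  0  0  5 29 59 22
  1  0  0  0  0  0  0  0  0  0  3 27 60 27  2  0  0  0  0  0  0  0  0  0]
rim ctr [-0.58154736  0.4431523 ]
scene 3954 tyre face w pct [20.3 26.9 28.8]
spoke plane fit [ 9.12706354e-03 -1.83166079e-03  4.15452064e+00]
[ 0  3 20 30 10  0  0  0  0  0  0  0  0  0  2 10 42 23  3  2  0  0  0  0
  5  0  0  0  2  7 37 30  6  2  0  0  0  0  0  0  0  0  0  0  2 15 16  1
  0  0  0  0  0  0  0  0  0  1  2 20 44 24  9  0  0  0  0  0  0  0  0  0]
rim ctr [-0.92330936 -0.83362758]
```

```bash
cat >> h.py <<'E'
C=np.array([532.2,3.5,170])
RT=np.stack([u,xs,-n],1)
def rows(p0,R0,p1,R1,N,nd=0):
    p,R=p0.copy(),R0.copy();full=Ro.from_matrix(R0.T@R1).as_rotvec();out=[]
    for i in range(1,N+1):
        pt=p0+(p1-p0)*i/N; Rt=R0@Ro.from_rotvec(full*i/N).as_matrix()
        d=np.round(R.T@(pt-p),nd);w=np.round(Ro.from_matrix(R.T@Rt).as_rotvec(),3)
        out.append([*(d+0.).tolist(),*(w+0.).tolist()]);p=p+R@d;R=R@Ro.from_rotvec(w).as_matrix()
    return out,p,R
def cur():
    from station import ctrl
    o=ctrl.observe();return o,np.array(o['tcp_pos']),Ro.from_euler('xyz',o['tool_rot']).as_matrix()
def W(p): return (p-C)@np.stack([xs,u,n],1)
def P_(ph,r,w): ph=np.radians(ph); return C+r*np.sin(ph)*xs+r*np.cos(ph)*u+w*n
E
python3 - <<'E'
from h import *
o,p,R=cur()
p1=p+[0,0,200]
print(rows(p,R,p1,R,4)[0])
hov=P_(180,70,150)
print(hov,RT)
out,_,_=rows(p1,R,hov+[0,-0,60],RT,20)
for r in out: print(r)
E
```

```text
[[0.0, 0.0, -50.0, 0.0, 0.0, 0.0], [0.0, 0.0, -50.0, 0.0, 0.0, 0.0], [0.0, 0.0, -50.0, 0.0, 0.0, 0.0], [0.0, 0.0, -50.0, 0.0, 0.0, 0.0]]
[ 554.55696892 -144.86624745  239.91153379] [[-0.11414482  0.98883637 -0.09577888]
 [ 0.75749261  0.14900548  0.63561177]
 [ 0.64278761  0.         -0.76604444]]
[-29.0, -33.0, 7.0, -0.021, 0.031, 0.057]
[-30.0, -32.0, 5.0, -0.021, 0.03, 0.057]
[-33.0, -30.0, 3.0, -0.021, 0.031, 0.058]
[-34.0, -28.0, 2.0, -0.021, 0.03, 0.057]
[-36.0, -27.0, 0.0, -0.02, 0.031, 0.057]
[-37.0, -24.0, -2.0, -0.021, 0.031, 0.057]
[-39.0, -22.0, -3.0, -0.021, 0.03, 0.058]
[-40.0, -19.0, -5.0, -0.021, 0.031, 0.057]
[-40.0, -17.0, -6.0, -0.021, 0.03, 0.057]
[-41.0, -15.0, -8.0, -0.021, 0.031, 0.057]
[-42.0, -12.0, -10.0, -0.021, 0.031, 0.058]
[-42.0, -9.0, -11.0, -0.021, 0.03, 0.057]
[-42.0, -7.0, -12.0, -0.02, 0.031, 0.057]
[-42.0, -4.0, -14.0, -0.021, 0.03, 0.057]
[-42.0, -2.0, -16.0, -0.021, 0.031, 0.058]
[-41.0, 2.0, -16.0, -0.021, 0.031, 0.057]
[-41.0, 4.0, -18.0, -0.021, 0.03, 0.057]
[-40.0, 6.0, -19.0, -0.021, 0.031, 0.057]
[-38.0, 10.0, -20.0, -0.021, 0.03, 0.058]
[-38.0, 11.0, -21.0, -0.021, 0.031, 0.057]
```

Emit:
play_rows --pt "0 0 -50 0 0 0" --pt "0 0 -50 0 0 0" --pt "0 0 -50 0 0 0" --pt "0 0 -50 0 0 0" --pt "0 0 0 0 0 0" --claw 0

```text
time_s: 0.78
tcp_pos: [145.2, 634.9, 435.6]
tool_rot: [3.135, 0.0, 2.917]
contact_force: [-0.9, -0.5, -1.7]
grip_width: 0.1
```

```bash
python3 - <<'E'
from h import *
o,p,R=cur();print(o['time_s'],p,o['grip_width'],o['qpos'])
hov=P_(180,70,200);hov[2]=400;print(hov)
for r in rows(p,R,hov,RT,20)[0]: print(r)
E
```

```text
0.775 [145.18620047 634.9114698  435.57012048] 0.08745974558958289 [ 1.29943464e+00  3.54802094e-01  1.30070989e+00  2.84880825e-05
  1.47943803e+00 -4.66146123e-02]
[ 559.34591276 -176.64683579  400.        ]
[-29.0, -35.0, 2.0, -0.021, 0.03, 0.057]
[-31.0, -33.0, -1.0, -0.02, 0.031, 0.058]
[-33.0, -32.0, -1.0, -0.021, 0.03, 0.057]
[-35.0, -29.0, -4.0, -0.02, 0.031, 0.057]
[-36.0, -27.0, -5.0, -0.021, 0.03, 0.058]
[-38.0, -25.0, -6.0, -0.02, 0.03, 0.057]
[-39.0, -23.0, -9.0, -0.021, 0.031, 0.057]
[-39.0, -20.0, -10.0, -0.02, 0.03, 0.058]
[-41.0, -18.0, -11.0, -0.021, 0.03, 0.057]
[-40.0, -15.0, -13.0, -0.02, 0.031, 0.057]
[-42.0, -13.0, -15.0, -0.021, 0.03, 0.058]
[-41.0, -9.0, -16.0, -0.021, 0.031, 0.057]
[-42.0, -7.0, -18.0, -0.02, 0.03, 0.058]
[-41.0, -5.0, -19.0, -0.021, 0.03, 0.057]
[-41.0, -1.0, -20.0, -0.02, 0.031, 0.057]
[-40.0, 1.0, -21.0, -0.021, 0.03, 0.058]
[-39.0, 4.0, -23.0, -0.02, 0.031, 0.057]
[-39.0, 6.0, -24.0, -0.021, 0.03, 0.057]
[-37.0, 10.0, -25.0, -0.02, 0.03, 0.058]
[-36.0, 11.0, -25.0, -0.021, 0.031, 0.057]
```

Emit:
play_rows --pt "-29 -35 2 -0.021 0.03 0.057" --pt "-31 -33 -1 -0.02 0.031 0.058" --pt "-33 -32 -1 -0.021 0.03 0.057" --pt "-35 -29 -4 -0.02 0.031 0.057" --pt "-36 -27 -5 -0.021 0.03 0.058" --pt "-38 -25 -6 -0.02 0.03 0.057" --pt "-39 -23 -9 -0.021 0.031 0.057" --pt "-39 -20 -10 -0.02 0.03 0.058" --pt "-41 -18 -11 -0.021 0.03 0.057" --pt "-40 -15 -13 -0.02 0.031 0.057"

```text
time_s: 2.02
tcp_pos: [351.7, 226.7, 414.9]
tool_rot: [3.029, -0.346, 2.355]
contact_force: [0.7, 0.1, 0.6]
grip_width: -0.2
```

```bash
python3 - <<'E'
from h import *
o,p,R=cur();print(o['time_s'],p,o['qpos'].round(2))
hov=P_(180,70,200);hov[2]=400;print(hov)
for r in rows(p,R,hov,RT,11)[0]: print(r)
E
```

```text
2.025 [351.65025955 226.67355686 414.92464624] [ 0.19  0.01  1.84  0.35  1.41 -0.65]
[ 559.34591276 -176.64683579  400.        ]
[-37.0, -11.0, -13.0, -0.019, 0.028, 0.052]
[-38.0, -9.0, -15.0, -0.019, 0.028, 0.052]
[-38.0, -7.0, -16.0, -0.019, 0.028, 0.051]
[-37.0, -4.0, -17.0, -0.019, 0.028, 0.052]
[-37.0, -2.0, -18.0, -0.019, 0.028, 0.052]
[-36.0, 0.0, -19.0, -0.019, 0.028, 0.052]
[-36.0, 2.0, -20.0, -0.019, 0.028, 0.051]
[-36.0, 5.0, -21.0, -0.019, 0.028, 0.052]
[-34.0, 7.0, -22.0, -0.019, 0.028, 0.052]
[-33.0, 9.0, -23.0, -0.019, 0.028, 0.052]
[-32.0, 11.0, -23.0, -0.02, 0.028, 0.051]
```

Emit:
play_rows --pt "-37 -11 -13 -0.019 0.028 0.052" --pt "-38 -9 -15 -0.019 0.028 0.052" --pt "-38 -7 -16 -0.019 0.028 0.051" --pt "-37 -4 -17 -0.019 0.028 0.052" --pt "-37 -2 -18 -0.019 0.028 0.052" --pt "-36 0 -19 -0.019 0.028 0.052" --pt "-36 2 -20 -0.019 0.028 0.051" --pt "-36 5 -21 -0.019 0.028 0.052" --pt "-34 7 -22 -0.019 0.028 0.052" --pt "-33 9 -23 -0.019 0.028 0.052" --pt "-32 11 -23 -0.02 0.028 0.051" --pt "0 0 0 0 0 0"

```text
time_s: 3.52
tcp_pos: [560.6, -176.8, 398.8]
tool_rot: [-3.14, -0.699, 1.718]
contact_force: [0.0, 0.8, 0.0]
grip_width: 0.2
```

```bash
python3 - <<'E'
from h import *
from station import ctrl
o,p,R=cur();print(o['time_s'],p,o['qpos'].round(2));print("wheel frame",W(p));print((RT.T@R).round(3))
c=ctrl.camera_params("wrist");im,d=ctrl.capture("wrist");cv2.imwrite("pics/w1.png",im);np.save("pics/w1.npy",d);np.savez("pics/w1c.npz",**c)
print("wristcam",W(-c['R'].T@c['t']))
Pc=cloud(c,d);Q=(Pc-C)@np.stack([xs,u,n],1);r=np.hypot(Q[...,0],Q[...,1]);m=(r>32)&(r<92)&(abs(Q[...,2])<12)&(d>0)
ph=np.degrees(np.arctan2(Q[m][:,0],Q[m][:,1]))%360
print(m.sum(),np.percentile(Q[m][:,2],[5,50,95]))
for k in range(5):
    cc=14+72*k; e=(ph-cc+180)%360-180; e=e[abs(e)<20]; print(cc,len(e),e.mean() if len(e) else None)
E
```

```text
3.525 [ 560.58568854 -176.76795135  398.76409433] [-0.65  0.53  1.3   0.48  1.82 -0.8 ]
wheel frame [  1.20788851   7.25500573 292.54264364]
[[ 1.    -0.002  0.001]
 [ 0.002  1.     0.   ]
 [-0.001 -0.     1.   ]]
wristcam [  1.55681445  90.85004771 436.30401087]
2235 [ 4.90442863  8.64558392 10.60676682]
14 505 1.8765817253309616
86 453 1.290913734847694
158 389 -1.8863324248676758
230 407 -3.1507850517269724
302 481 -0.7462169965707882
```

View pics/w1.png

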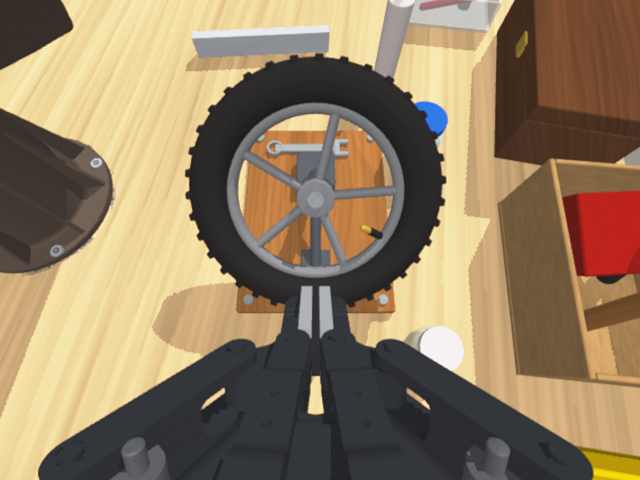

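```bash
python3 - <<'E'
from h import *
c=cam("pics/w1c.npz");d=np.load("pics/w1.npy");o,p,R=cur()
T=(cloud(c,d)-p)@R; m=(d>0)&(T[...,2]<3)&(T[...,2]>-150)&(abs(T[...,1])<150)&(abs(T[...,0])<100)
for z in range(-120,5,8):
    k=m&(T[...,2]>=z)&(T[...,2]<z+8); 
    if k.sum(): print(z,k.sum(),"x",T[k][:,0].min().round(),T[k][:,0].max().round(),"y",T[k][:,1].min().round(),T[k][:,1].max().round())
E
```

```text
-104 2451 x 13.0 21.0 y -18.0 20.0
-96 12301 x 1.0 19.0 y -62.0 63.0
-88 12019 x -11.0 17.0 y -61.0 63.0
-80 10345 x -14.0 17.0 y -57.0 57.0
-72 5826 x -13.0 17.0 y -49.0 51.0
-64 6649 x -13.0 12.0 y -42.0 44.0
-56 3733 x -14.0 13.0 y -36.0 38.0
-48 1271 x -14.0 13.0 y -29.0 32.0
-40 897 x -13.0 10.0 y -13.0 14.0
-32 720 x 4.0 10.0 y -13.0 14.0
-24 608 x 4.0 10.0 y -13.0 14.0
-16 498 x 4.0 10.0 y -13.0 14.0
-8 84 x 4.0 10.0 y -11.0 12.0
```

Emit:
play_rows --pt "-15 -3 45 0 0 0" --pt "-15 -3 45 0 0 0" --pt "-15 -3 45 0 0 0" --pt "-15 -2 45 0 0 0" --pt "-16 -2 40 0 0 0" --pt "0 0 0 0 0 0"

```text
time_s: 4.32
tcp_pos: [533.2, -92.0, 182.4]
tool_rot: [-3.139, -0.7, 1.723]
contact_force: [-0.6, -0.4, 1.6]
grip_width: 0.1
```

```bash
python3 - <<'E'
from h import *
from station import ctrl
o,p,R=cur();print(o['time_s'],p,o['qpos'].round(2));print("wheel frame",W(p))
c=ctrl.camera_params("wrist");im,d=ctrl.capture("wrist");cv2.imwrite("pics/w2.png",im)
E
```

```text
4.325 [533.15060754 -91.97531277 182.44072115] [-0.57  0.64  1.69  0.52  1.35 -0.98]
wheel frame [-13.28634955 -64.43360904  70.30642565]
```

View pics/w2.png

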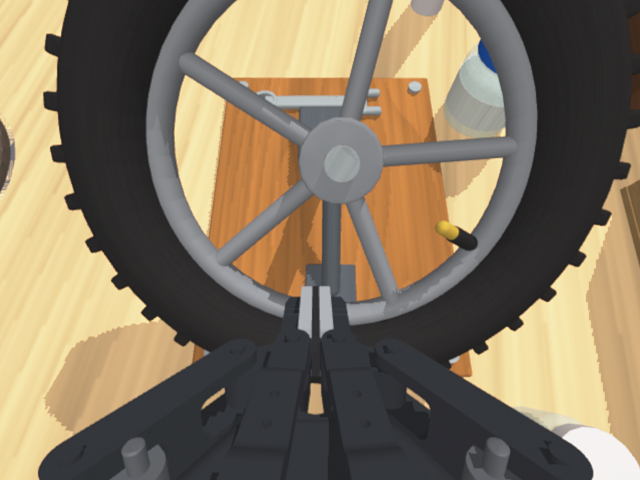

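Emit:
play_rows --pt "0 0 0 0 0 0" --pt "0 0 16 0 0 0" --pt "0 0 16 0 0 0" --pt "0 0 16 0 0 0" --pt "0 0 16 0 0 0" --pt "0 0 16 0 0 0" --pt "0 0 0 0 0 0" --pt "0 0 0 0 0 0"

```text
time_s: 5.38
tcp_pos: [527.8, -43.6, 122.7]
tool_rot: [3.139, -0.697, 1.724]
contact_force: [0.2, -0.3, -0.0]
grip_width: 0.1
```

```bash
cat > arc.py <<'E'
from h import *
import sys
o,p,R=cur();w=W(p);print(o['time_s'],"W",w.round(1),"phi",np.degrees(np.arctan2(w[0],w[1])).round(1)%360,"r",np.hypot(*w[:2]).round(1),"F(xs,u,n)",(o['contact_force']@np.stack([xs,u,n],1)).round(1),o['qpos'].round(2))
E
python3 arc.py
```

```text
5.375 W [-11.4 -65.6  -6.7] phi 189.8 r 66.6 F(xs,u,n) [ 0.1 -0.3  0.2] [-0.51  0.69  1.79  0.58  1.2  -1.02]
```

```bash
python3 - <<'E'
import numpy as np
ph=np.radians(np.arange(190,45,-4.5));r=69
x=r*np.sin(ph);y=r*np.cos(ph);ax=ay=0;px,py=x[0],y[0]
for i in range(1,len(ph)):
    dx=round(y[i]-py,1);dy=round(x[i]-px,1);py+=dx;px+=dy;print(round(np.degrees(ph[i]),1),dx,dy)
E
```

```text
185.5 -0.7 5.4
181.0 -0.3 5.4
176.5 0.1 5.4
172.0 0.5 5.4
167.5 1.0 5.3
163.0 1.4 5.3
158.5 1.8 5.1
154.0 2.1 4.9
149.5 2.6 4.8
145.0 2.9 4.6
140.5 3.3 4.3
136.0 3.6 4.0
131.5 3.9 3.8
127.0 4.2 3.4
122.5 4.5 3.1
118.0 4.7 2.7
113.5 4.8 2.4
109.0 5.1 1.9
104.5 5.2 1.6
100.0 5.3 1.1
95.5 5.3 0.8
91.0 5.4 0.3
86.5 5.5 -0.1
82.0 5.4 -0.6
77.5 5.3 -1.0
73.0 5.2 -1.3
68.5 5.1 -1.8
64.0 5.0 -2.2
59.5 4.8 -2.6
55.0 4.5 -2.9
50.5 4.3 -3.3
46.0 4.1 -3.6
```

Emit:
play_rows --pt "-1 5 3 0 0 0" --pt "-1 5 0 0 0 0" --pt "0 4 0 0 0 0" --pt "0 4 0 0 0 0" --pt "0.5 4 0 0 0 0" --pt "1 5 0 0 0 0" --pt "1.5 5 0 0 0 0"

```text
time_s: 6.25
tcp_pos: [558.8, -35.8, 120.9]
tool_rot: [3.14, -0.697, 1.724]
contact_force: [-5.0, -0.2, -0.3]
grip_width: -0.0
```

```bash
python3 arc.py;python3 - <<'E'
from station import ctrl
import cv2
im,d=ctrl.capture("wrist");cv2.imwrite("pics/w3.png",im)
E
```

```text
6.25 W [ 20.4 -64.4 -10.1] phi 162.4 r 67.5 F(xs,u,n) [-4.9  0.2 -0.5] [-0.48  0.72  1.73  0.59  1.22 -0.98]
```

View pics/w3.png

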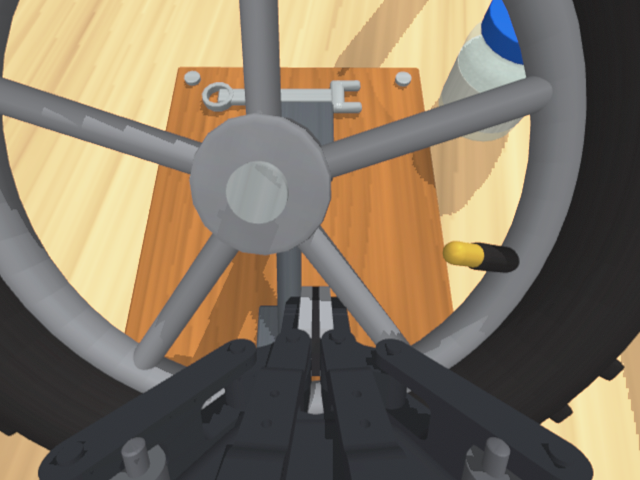

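Emit:
play_rows --pt "1.5 5.2 0 0 0 0" --pt "2 5 0 0 0 0" --pt "2.5 4.8 0 0 0 0" --pt "3 4.6 0 0 0 0" --pt "3.3 4.4 0 0 0 0" --pt "3.6 4 0 0 0 0" --pt "4 3.8 0 0 0 0" --pt "4.2 3.4 0 0 0 0"

```text
time_s: 7.3
tcp_pos: [591.0, -12.2, 136.6]
tool_rot: [3.139, -0.697, 1.724]
contact_force: [-2.6, -1.7, -3.1]
grip_width: 0.1
```

```bash
python3 arc.py
```

```text
7.3 W [ 55.8 -40.1 -10. ] phi 125.7 r 68.7 F(xs,u,n) [-2.8 -3.  -1.6] [-0.42  0.72  1.67  0.61  1.24 -0.92]
```

Emit:
play_rows --pt "4.5 3.1 0 0 0 0" --pt "4.7 2.7 0 0 0 0" --pt "4.8 2.4 0 0 0 0" --pt "5 2 0 0 0 0" --pt "5.2 1.6 0 0 0 0" --pt "5.3 1.1 0 0 0 0" --pt "5.3 0.7 0 0 0 0" --pt "5.4 0.3 0 0 0 0" --pt "5.4 0 0 0 0 0"

```text
time_s: 8.43
tcp_pos: [599.2, 24.5, 166.0]
tool_rot: [3.139, -0.697, 1.724]
contact_force: [0.1, -3.4, -1.1]
grip_width: 0.2
```

```bash
python3 arc.py;python3 - <<'E'
from station import ctrl
import cv2
im,d=ctrl.capture("wrist");cv2.imwrite("pics/w4.png",im)
E
```

```text
8.425 W [ 69.4   5.7 -10. ] phi 85.3 r 69.6 F(xs,u,n) [-0.4 -3.2  1.3] [-0.37  0.67  1.67  0.63  1.26 -0.86]
```

View pics/w4.png

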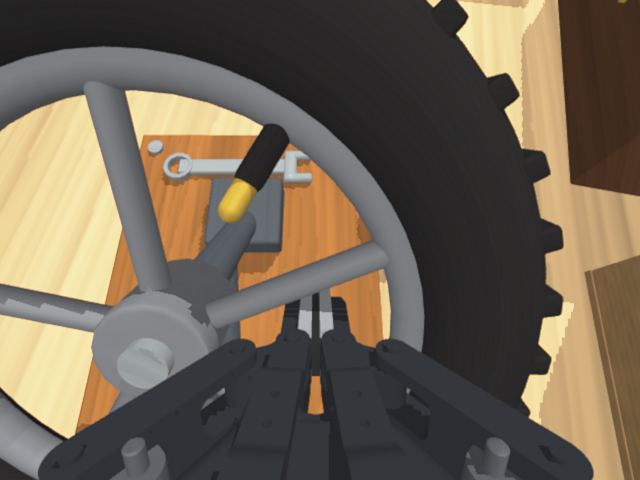

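Emit:
play_rows --pt "5.4 -0.6 0 0 0 0" --pt "5.3 -1 0 0 0 0" --pt "5.2 -1.3 0 0 0 0" --pt "5 -1.8 0 0 0 0" --pt "4.5 -2 0 0 0 0" --pt "0 0 0 0 0 0"

```text
time_s: 9.22
tcp_pos: [589.3, 43.1, 182.5]
tool_rot: [3.139, -0.698, 1.724]
contact_force: [1.6, -0.4, -0.0]
grip_width: 0.3
```

```bash
cat > meas.py <<'E'
from h import *
from station import ctrl
import sys
for nm in sys.argv[1:]:
    c=ctrl.camera_params(nm);im,d=ctrl.capture(nm);cv2.imwrite(f"pics/m_{nm}_{ctrl.observe()['time_s']:.2f}.png",im)
    Pc=cloud(c,d);Q=(Pc-C)@np.stack([xs,u,n],1);r=np.hypot(Q[...,0],Q[...,1])
    hsv=cv2.cvtColor(im,cv2.COLOR_BGR2HSV)
    m=(r>30)&(r<92)&(abs(Q[...,2])<12)&(d>0)
    ph=np.degrees(np.arctan2(Q[m][:,0],Q[m][:,1]))%360
    h=np.histogram(ph,72,(0,360))[0];print(nm,h)
    g=np.exp(1j*np.radians(5*ph)).mean();print("spoke phase mod72",np.degrees(np.angle(g))/5%72,"valve=+36 mod72:",(np.degrees(np.angle(g))/5+36+36)%72-36,abs(g))
    y=(hsv[...,0]>18)&(hsv[...,0]<35)&(hsv[...,1]>150)&(r>55)&(r<100)&(Q[...,2]>3)&(Q[...,2]<40)&(d>0)
    if y.sum()>3:
        q=np.median(Q[y],0);print("brass",y.sum(),q.round(1),"phi",np.degrees(np.arctan2(q[0],q[1])).round(1))
E
python3 arc.py; python3 meas.py top scene wrist
```

```text
9.225 W [ 62.3  31.5 -10.1] phi 63.2 r 69.9 F(xs,u,n) [ 1.5 -0.5  0.4] [-0.35  0.63  1.7   0.64  1.26 -0.84]
top [ 1  0  0  0  0  0  4 38 55 16 23 16  6  0  0  0  0  0  0  0  0  1  3  2
  0  0  0  0  0  0  0  0  0  0  0  1 11 12 14  4  0  0  0  0  0  0  0  0
  0  0  6  9 17 10  1  0  0  0  0  0  0  0  0  0  5  9 12 14  2  0  0  0]
spoke phase mod72 44.763419011887855 valve=+36 mod72: 8.763419011887855 0.8527224589625662
brass 16 [ 9.  77.1 23.8] phi 6.7
scene [ 0  1  1  0  0  0  0  8 25 20 18 21 13 10  2  0  0  0  0  0  0  3 26 12
  0  0  0  0  0  0  0  0  0  0  0  0  0  0  0  0  0  0  0  0  0  0  0  0
  0  0  5 24 36  6  0  0  0  0  0  0  0  0  0  0  1 11 48 28  6  2  0  0]
spoke phase mod72 46.89557537637014 valve=+36 mod72: 10.89557537637014 0.8205391966557168
brass 6 [10.4 74.9 19.8] phi 7.9
wrist [   0    0   14    0    0    0    0  187 1880 1346  593  504  260    0
    0    0    0    0    0    0    0    0   99    0    0    0    0    0
    0    0    0    0    0    0    0    0    0    0    0    0    0    0
    0    0    0    0    0    0    0   26  350 1301 1594   20    0    0
    0    0    0    0    0    0    0    0   10  546 2326 2155  290    0
    0    0]
spoke phase mod72 45.8635408173145 valve=+36 mod72: 9.863540817314501 0.9128515690712354
brass 1000 [12.7 74.7 22.9] phi 9.7
```

Emit:
play_rows --pt "2.6 -1.3 0 0 0 0" --pt "2.5 -1.5 0 0 0 0" --pt "2.5 -1.6 0 0 0 0" --pt "0 0 0 0 0 0" --pt "0 0 0 0 0 0" --pt "-3 1.5 0 0 0 0" --pt "0 0 0 0 0 0"

```text
time_s: 10.25
tcp_pos: [586.2, 45.5, 184.8]
tool_rot: [3.14, -0.697, 1.724]
contact_force: [-0.0, -1.0, 0.4]
grip_width: 0.3
```

```bash
python3 arc.py
```

```text
10.25 W [ 59.6  35.1 -10.2] phi 59.5 r 69.2 F(xs,u,n) [-0.2 -0.5  0.9] [-0.34  0.63  1.71  0.64  1.26 -0.84]
```

Retreat along the normal, then measure cleanly.

Emit:
play_rows --pt "0 0 -8 0 0 0" --pt "0 0 -20 0 0 0" --pt "0 0 -40 0 0 0" --pt "0 0 -50 0 0 0" --pt "-10 0 -50 0 0 0" --pt "-10 0 -50 0 0 0" --pt "-10 0 -40 0 0 0" --pt "0 0 0 0 0 0" --pt "0 0 0 0 0 0"

```text
time_s: 11.38
tcp_pos: [614.0, -141.1, 363.7]
tool_rot: [3.14, -0.697, 1.723]
contact_force: [-0.1, -0.2, -0.3]
grip_width: -0.1
```

```bash
python3 arc.py; python3 meas.py top scene wrist; ls pics|grep m_
```

```text
11.375 W [ 59.4   5.6 248.2] phi 84.6 r 59.6 F(xs,u,n) [-0.1 -0.3 -0.2] [-0.57  0.6   1.28  0.51  1.75 -0.75]
top [ 0  0  0  0  0  0 19 30  8  1  0  0  0  0  0  0  0  0  0  0 34 56 19  4
  1  0  0  0  0  0  0  0  0  0  0 25 36 18  1  0  0  0  0  0  0  0  0  0
  0  0  0  0  0  0  0  0  0  0  0  0  0  0  0  0  0  0  0  0  0  0  0  0]
spoke phase mod72 36.433545502533946 valve=+36 mod72: 0.43354550253394564 0.9461035849383367
scene [ 5  0  0  0  0  0 19 21 16  5  0  0  0  0  0  0  0  0  1  4 28 46 16  5
  0  0  0  0  0  0  0  0  0  1 16 30 14  1  0  0  0  0  0  0  0  0  0  0
  1 10 27 24  0  0  0  0  0  0  0  0  0  0  1  2 23 49 20  3  1  0  0  0]
spoke phase mod72 36.695505854640665 valve=+36 mod72: 0.6955058546406647 0.8960529538398017
brass 5 [ 1.5 75.1 19.3] phi 1.2
wrist [  0   0   0   0   0   0  89 263 211  55  10   0   0   0   0   0   0   0
   0   0  79 259 167  37   3   0   0   0   0   0   0   0   0  21 110 207
 133   8   0   0   0   0   0   0   0   0   0  11  55 187 246  40   0   0
   0   0   0   0   0   0   0   0   2  47 227 292  78   4   0   0   0   0]
spoke phase mod72 36.53771022617799 valve=+36 mod72: 0.5377102261779925 0.9207834287760258
brass 110 [ 3.  74.7 23.3] phi 2.3
m_scene_11.47.png
m_scene_9.32.png
m_top_11.43.png
m_top_9.28.png
m_wrist_11.53.png
m_wrist_9.38.png
```

View pics/m_scene_11.47.png

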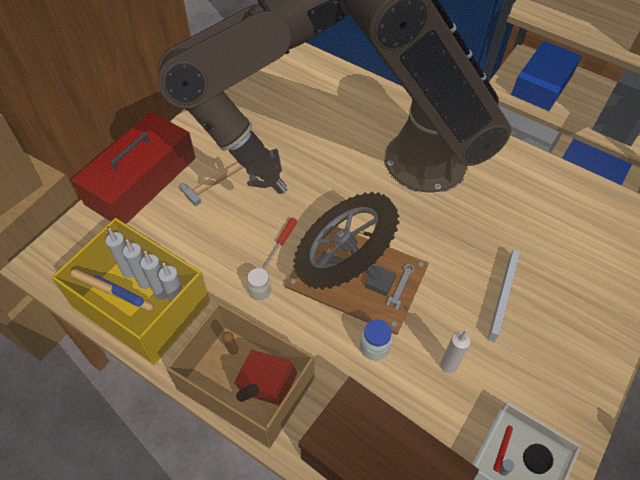

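View pics/m_wrist_11.53.png

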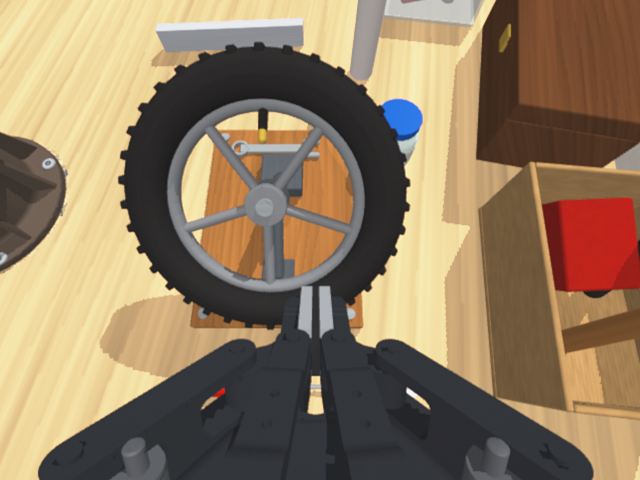

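The wrist picture shows the valve at (262,125), straight up-slope of the hub at (265,205). The scene picture shows the loose things at the same pixels as before, and the arm clear of everything.

```bash
python3 -c "
from station import ctrl
print(ctrl.finish_job())"
```

```text
the job is handed in; nothing more can be done
None
```

The valve stem is at twelve o'clock, and I handed the job in at about 11.5 s of the 61 s. I put the shut fingertips through a spoke window and pushed one spoke through about 120° in one slow sweep. I then backed off the spoke, lifted the fingers clear along the axle, and checked again.

- **Position:** the spoke angles from three cameras put the valve 0.4 to 0.7° from twelve o'clock. The valve's brass tip gave 1.2° (scene) and 2.3° (wrist), and the top camera could not see it. That is a small disagreement, well inside the allowed 7°.
- **Forces:** the readings between pushes were about 5 N at most. I saw no contact with the tyre or valve.
- **Loose things:** by eye, they were where they started in the last scene picture; I did not measure this.
- **Standing still:** I did not measure the wheel's speed. The last three pictures, taken within 0.15 s, agreed on its angle.

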